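# Dip the gearbox oil and hold the dipstick level for reading

## Robot

A 7-joint arm with a two-finger parallel gripper is mounted at the origin on the work surface. World frame = base frame: x ahead of the robot, y to its left, z up, the work surface at z = 0. Lengths are in m, angles in rad, forces in N, time in s.
With the tool pointing down it reaches from about 0.425 to 0.925 m from the base axis. Payload 6.8 kg.
Tool frame: the origin (TCP) lies at the very end of the fingers, on their centre line; the grasp point (between the pads) lies r.grip_depth behind it (r.grip_depth is the distance from the TCP to the grasp point, in m); z points along the fingers, x is the direction in which the jaws open and shut, and the axes are right-handed (so a half turn about z gives the same grasp; the last joint's range is limited). The gripper opens to 85 mm and grips with 20 to 120 N. Pads are 22 mm wide; open, the fingers measure 114 mm over their backs; the gripper's body (76 mm by 85 mm) begins 54 mm behind the grasp point. The pads swing forward as they close: fully open they stand 13 mm farther back than shut.
Start: joints at [1.133, 0.477, 0.022, 1.555, -0.011, 1.109, -0.083], TCP at [0.219, -0.639, 0.231] pointing down, gripper open.
Joint ranges: [-2.96, 2.96], [-0.34, 2.1], [-1.41, 1.46], [0.24, 2.44], [-1.37, 4.51], [0.17, 1.92], [-2.96, 2.96]. Speed limits (rad/s): [2.39, 2.39, 3.14, 3.14, 3.14, 3.14, 3.14].

## Interface

Orientations are given as a rotation vector (axis times angle).
In Python, from bench import readout, grab_frame, workorder, r gives the robot as it stands.
- The arm moves only by the shell command python3 -m handwheel 'ROWS' [FORCE]. ROWS is text: rows parted by semicolons, each of 7 numbers parted by spaces: the shift along the tool's x, y, z in mm, then the turn, a rotation vector about the tool's x, y, z in degrees, then the finger opening in mm, from 0 to 85.4. A call has 1 to 12 rows; each row is the pose to reach, as a shift and turn from the pose commanded when the call began, along the tool's axes at that moment; what a row does not reach only later rows make up. A row lasts 1/8 s, in which the tool goes at most 62.5 mm and 10.7 degrees, less where a joint would pass 70% of its speed; a pose out of reach is approached as far as the arm can. A call with a gripper value outside its range is refused whole. The fingers move at their own pace and stop on an object; FORCE is the grip in N (left out, the last holds). Time passes only in rows, so rows that repeat a pose let the fingers close. It gives the time, the measured TCP pose, the force and the opening at its end, in the units of the state.
- readout.get_obs(): the state, without advancing time (a new reading comes with each control period).
- grab_frame(name): name is "scene" or "top"; returns a dict with "pixels" (384x512x3 uint8, red, green, blue), "fx", "fy", "cx", "cy" (pixels), "rvec" (rotation vector, rad) and "tvec" (3), from world to camera coordinates, as OpenCV has them. Camera axes: x right, y down, z forward; pixel columns grow to the right and rows downward; lengths in m; the calibration is good to about 2 mm. A picture is of the moment at which its call begins. There is no depth.
- workorder.hand_in(): hands the job in, once; it reports no verdict.
The state is a dict: "clock": time; "joints": joint angles; "qvel": joint speeds; "tau": joint torques, N m; "tcp_pos": TCP position; "orientation": TCP orientation; "contact_force": force on the tool from outside, world axes, zero at the start; "moment": the same for the moment, N m; "grip_width": finger opening in m.
Only numpy, scipy, OpenCV 4.12 (cv2) and the standard library are available. Lean on these libraries where they do the work, as an engineer would, in place of code of your own. Each camera call takes 0.05 s, during which the arm holds its last target.

## Task

Check the oil in the gearbox on the bench: take its dipstick from the V-blocks by the wooden grip, push it down the sloping dipstick tube until the collar stops on the mouth, then draw it right out. Finish still holding it by the grip in the air, well clear of the gearbox and at least 20 cm above the bench, with the rod level so that the mark at the tip can be read. Do not let go of it at the end, and do not disturb the other things lying on the bench.

Things in the scene. Friction and masses are not known exactly. Their poses are not given: they have to be found in the camera images.
- dipstick: Dipstick, round, straight, 262 mm, 0.15 kg, loose; lies level in V-blocks, axis 45 mm above the bench. Steel rod 9 mm dia, 160 mm long, two dark marks near its tapered tip; stop collar 30 mm dia x 8; wooden grip 18 mm dia; 22 mm knob. Origin on the axis at the collar face towards the tip, +x to the tip. Collar x -8..0 mm, grip -90..-8, knob -102..-90, mass centre about +20.
- dipstick_grip (a point): Middle of the wooden grip, on the rod's axis, at x = -50 mm in the dipstick's frame: the place to grip it.
- dipstick_tip (a point): Very tip of the dipstick rod, at x = +160 mm in the dipstick's frame.
- guide_tube: Steel dipstick tube fixed in an end face of the gearbox, sloping up and outward 35 deg above horizontal, about 80 mm outside. Origin: centre of the mouth rim, 146 mm above the bench; +z along the tube, outward. Bore 13 mm, outside 19; mouth flared: bore 25, outside 31 for 9 mm, then narrowing to 13 over 13 mm. Home: dipstick collar face on the rim, rod 160 mm down along -z, tip free in the hollow.
- gearbox: Grey cast worm gearbox bolted to the bench: foot 240 x 190 mm, cover 215 x 165, 165 mm high, round bearing caps, a shaft stub, brass breather on the cover (top 195 mm, not the tube). Origin: centre of its underside; +x horizontally to the side where the tube comes out; tube mouth at x = 166, y = 0, z = 146 mm.
- vblocks: Pair of fixed steel V-blocks carrying the dipstick rod, each 20 mm thick, 40 wide, 53 high, centres at x = 18 and 125 mm. Origin on the bench below the dipstick's collar (within 4 mm along the rod); x as the dipstick's x at the start.
- brake_block: Bystander: worn cast iron brake block half lying on its side, about 95 x 170 x 75 mm high, 3.6 kg, loose. Origin: underside, near its middle.
- hanger_pin: Bystander: blackened steel hanger pin standing on its head, 38 mm head, 25 mm shank, 104 mm tall, loose. Origin: centre of its underside.
- drift_punch: Bystander: octagonal copper drift punch lying on the bench, 18 mm thick, 148 mm long along its x, loose. Origin: on the bench under its middle.
- wrench: Bystander: stubby blue-painted wrench lying flat, 130 mm long along its x, 38 mm wide, 8 mm thick, loose. Origin: underside, middle.
- grease_tin: Bystander: round steel grease tin with lid, 71 mm diameter, 60 mm tall, loose. Origin: centre of its underside.
- nut_tray: Bystander: open steel tray of nuts, 130 x 100 x 35 mm, loose. Origin: centre of its underside.
- bin_rim (a point): Bystander: a point halfway up the sloping front edge of the left (+y) side wall of the steel tilting bin (165 mm wide, 100 mm deep) at the far edge of the bench; the bin is hinged at its lower corner nearest the robot, in a fixed cradle, and stays where it is tilted.

How it is judged:
On the way, in this order (a step that is already met when the one before it is completed fails the run):
1. the dipstick is fully home: collar stopped on the mouth of the tube (z of dipstick in the frame of guide_tube between -0.006 and 0.004 m and x of dipstick in the frame of guide_tube between -0.006 and 0.006 m and y of dipstick in the frame of guide_tube between -0.006 and 0.006 m and angle between the x axis of dipstick and the z axis of guide_tube, either way round below 0.13 rad and z of dipstick_tip in the frame of guide_tube below -0.14 m), for 0.2 s.
2. the dipstick is drawn right out: its tip is outside the mouth (z of dipstick_tip in the frame of guide_tube above 0.005 m), for 0.1 s.
At the end, for the whole second after the job is handed in: The dipstick is held still in the fingers by its wooden grip (grasp within 50 mm of the grip's middle), touching nothing of the gearbox, its tip at least 30 mm from the mouth, tip and grip 170 mm or more above the bench, the rod level within 8 degrees (angle between dipstick's own x axis and vertical between 1.43 and 1.71 rad and height (world z) of each of dipstick_tip, dipstick_grip above 0.17 m and distance between dipstick_tip and guide_tube above 0.03 m and contact force between dipstick and gearbox below 0.1 N and contact force between the fingers and dipstick above 2 N and distance between the grasp point and dipstick_grip below 0.05 m and linear speed of dipstick below 0.03 m/s); the arm keeps its last pose, push and grip.
It fails at once if another thing on the bench is moved more than 3 cm, or the tilting bin swung (distance of any of brake_block, hanger_pin, drift_punch, wrench, grease_tin, nut_tray, bin_rim from where it was at the start of the episode above 0.03 m).
It also fails if it takes over 48 s, if anything falls off the work surface, if the arm or the gripper's body presses on something with over 40 N, if the wrist force passes 120 N, or if a joint passes its speed limit or range.

## Working session

There is one attempt and no reset: what is moved stays moved. The work goes in short steps, Python scripts to look and compute and a shell command to move; the robot and the scene stay as the last step left them, time stands still between calls to the robot, and variables do not carry over. Pictures are saved under pics/ and viewed, and the job is handed in when it is done.

```bash
mkdir -p pics; ls; python3 - <<'E'
from bench import readout, grab_frame, r
import cv2
print(r.grip_depth)
print(readout.get_obs())
for n in ("scene","top"):
    f=grab_frame(n); cv2.imwrite(f"pics/{n}0.png",f["pixels"][:,:,::-1]); print({k:v for k,v in f.items() if k!="pixels"})
E
```

```text
pics
0.0187
{'clock': 0.0, 'joints': array([ 1.13291044,  0.47782695,  0.02233509,  1.55644286, -0.01153231,
        1.10932687, -0.0831174 ]), 'qvel': array([-0.00021422, -0.00090073, -0.00056616,  0.00184011,  0.00047176,
       -0.00033992, -0.0005098 ]), 'tau': array([-9.42282968e-04, -5.96451795e+01,  1.60725430e+00, -2.81193370e+01,
        1.22981763e-02,  9.34686977e-03,  2.76039458e-05]), 'tcp_pos': array([ 0.21839517, -0.63805919,  0.23031126]), 'orientation': array([-2.55513224e+00,  1.82609304e+00,  2.49327503e-03]), 'contact_force': array([ 0.17551481, -0.22479764, -0.29668772]), 'moment': array([-0.05252528, -0.05153092, -0.02041331]), 'grip_width': 0.085270352439048}
{'fx': 383.1623047170388, 'fy': 383.1623047170388, 'cx': 254.11269594458716, 'cy': 189.97061156725405, 'rvec': array([ 2.04694954,  0.89696146, -0.46098567]), 'tvec': array([-0.45773504, -0.11023488,  1.53760491])}
{'fx': 494.7124916167082, 'fy': 494.7124916167082, 'cx': 256.1088123634792, 'cy': 189.13820451342403, 'rvec': array([ 2.16752957, -2.19332333,  0.0755194 ]), 'tvec': array([0.12218914, 0.5871762 , 1.53797023])}
```

View pics/scene0.png

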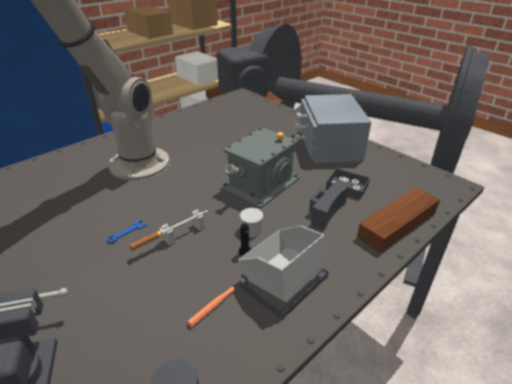

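View pics/top0.png

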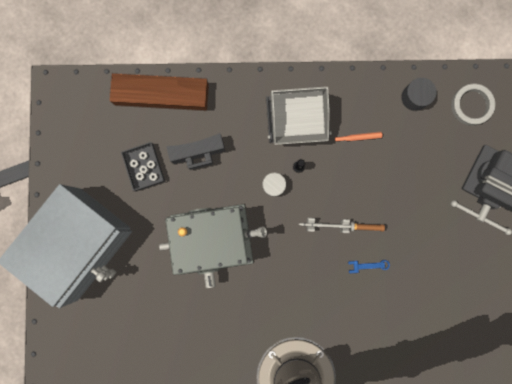

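```bash
cat > h.py <<'E'
import numpy as np, cv2
from scipy.spatial.transform import Rotation as R
from bench import readout, grab_frame, workorder, r
class Cam:
    def __init__(s,n):
        f=grab_frame(n); s.im=f["pixels"][:,:,::-1].copy(); s.K=np.array([[f["fx"],0,f["cx"]],[0,f["fy"],f["cy"]],[0,0,1]]); s.rv=f["rvec"]; s.t=f["tvec"]; s.R=R.from_rotvec(s.rv).as_matrix()
    def proj(s,p):
        return cv2.projectPoints(np.atleast_2d(np.array(p,float)),s.rv,s.t,s.K,None)[0][:,0]
    def onz(s,uv,z):
        d=s.R.T@np.linalg.inv(s.K)@np.array([uv[0],uv[1],1.]); o=-s.R.T@s.t
        return o+d*(z-o[2])/d[2]
    def crop(s,u0,v0,w,h,k,name):
        c=cv2.resize(s.im[v0:v0+h,u0:u0+w],None,fx=k,fy=k,interpolation=cv2.INTER_CUBIC); cv2.imwrite("pics/"+name,c)
E
python3 - <<'E'
from h import *
t=Cam("top"); s=Cam("scene")
print(t.proj([[0,0,0],[.5,0,0],[.5,-.2,0],[.218,-.638,.23]]))
t.crop(150,190,250,110,3,"t1.png"); s.crop(110,110,200,150,4,"s1.png")
t.crop(235,195,165,60,4,"t2.png")
E
```

```text
[[295.41288645 378.01273208]
 [292.65737254 216.96486665]
 [355.52208486 216.22765485]
 [539.17446566 318.25126669]]
```

View pics/t1.png

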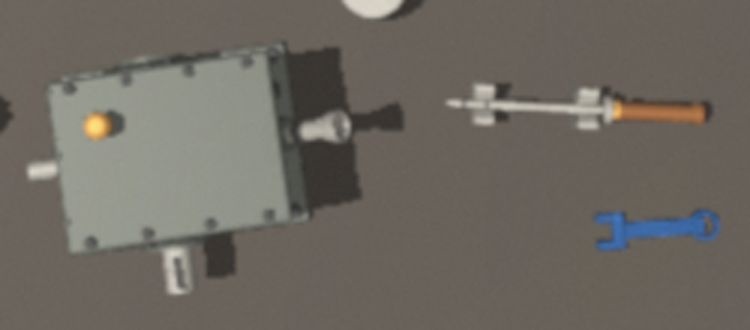

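View pics/s1.png

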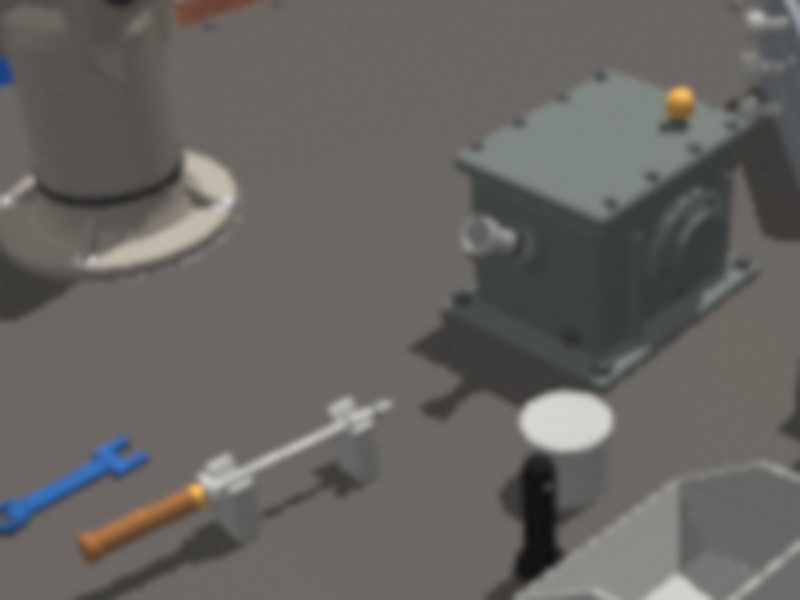

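View pics/t2.png

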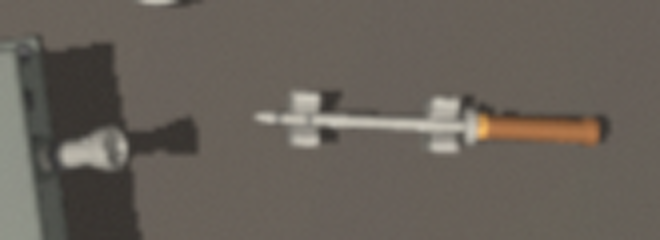

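```bash
python3 - <<'E'
from h import *
t=Cam("top"); s=Cam("scene")
t.crop(235,215,50,40,16,"t3.png"); s.crop(215,155,40,30,20,"s3.png")
# tip etc
for n,uv in dict(tip=(299,224.5),coll=(353,226.5),knob=(385.3,227.5)).items(): print(n,t.onz(uv,.045))
E
```

```text
tip [ 0.47571603 -0.01613904  0.045     ]
coll [ 0.46762247 -0.18262764  0.045     ]
knob [ 0.46339245 -0.28207706  0.045     ]
```

View pics/t3.png

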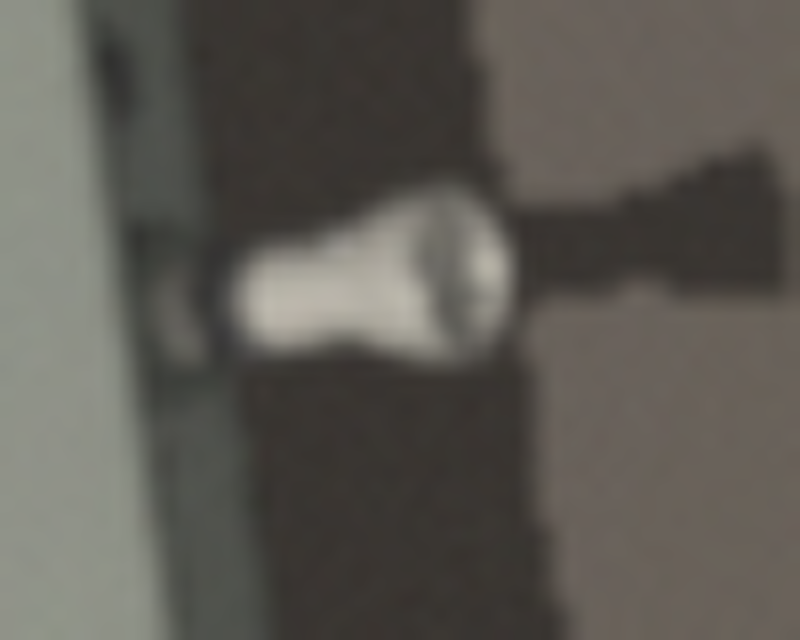

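View pics/s3.png

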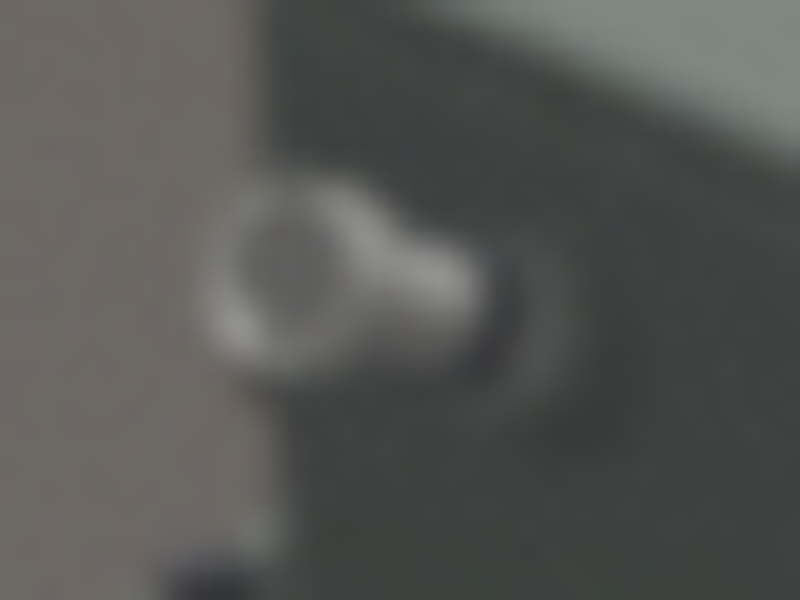

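```bash
cat > g.py <<'E'
from h import *
t=Cam("top"); s=Cam("scene")
k=6
im=cv2.resize(t.im[195:295,150:270],None,fx=k,fy=k,interpolation=cv2.INTER_CUBIC).astype(float)
# cover color
c=im[45*k,45*k]; print("c",c)
d=np.abs(im-c).sum(2); m=(im.mean(2)>112)&(np.abs(im[:,:,2]-im[:,:,0])<25)
m=m.astype(np.uint8)
m=cv2.morphologyEx(m,cv2.MORPH_CLOSE,np.ones((41,41))); m=cv2.morphologyEx(m,cv2.MORPH_OPEN,np.ones((121,121)))
cv2.imwrite("pics/mask.png",np.hstack([m*255,im.mean(2).astype(np.uint8)])[:, :]); 
cs,_=cv2.findContours(m,0,2); cs=max(cs,key=cv2.contourArea)[:,0]
P=np.array([t.onz(((u+.5)/k-.5+150,(v+.5)/k-.5+195),.165)[:2] for u,v in cs])
rect=cv2.minAreaRect((P*1000).astype(np.float32)); print(rect); print(cv2.boxPoints(rect))
E
python3 g.py
```

```text
c [141. 152. 149.]
((433.2760009765625, 257.00946044921875), (171.4545135498047, 208.29139709472656), 0.2965840995311737)
[[347.0108  360.71   ]
 [348.089   152.4214 ]
 [519.5412  153.30893]
 [518.463   361.59753]]
```

```bash
python3 -c "
import cv2;a=cv2.imread('pics/mask.png');cv2.imwrite('pics/mask2.png',cv2.resize(a,(800,333)))"
```

```text
(no output)
```

View pics/mask2.png

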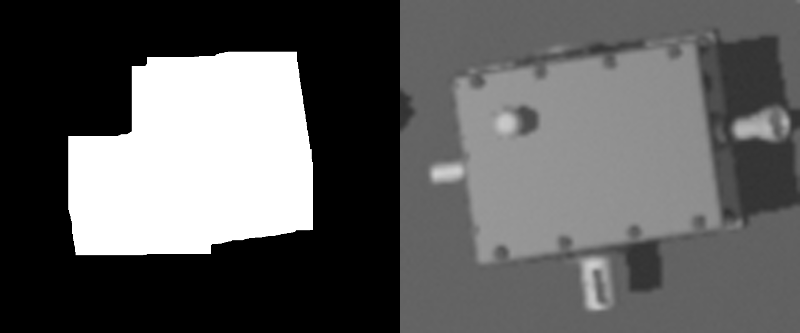

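```bash
cat > g2.py <<'E'
from h import *
from scipy.optimize import least_squares
t=Cam("top"); s=Cam("scene")
uv=np.array([(166.5,218.7),(239.4,207.9),(246.6,263.4),(174,273.9)])
# gearbox x toward -y world (right). corners: TL = (-x,+y?) world up in image = +x
P=np.array([t.onz(p,.165) for p in uv]); print(P)
# image right = gearbox +x ; image up = world +x = gearbox +y
L=np.array([[-.1075,.0825],[.1075,.0825],[.1075,-.0825],[-.1075,-.0825]])
def T(p): 
    c,sn=np.cos(p[2]),np.sin(p[2]); return p[:2]+L@np.array([[c,sn],[-sn,c]])
f=least_squares(lambda p:(T(p)-P[:,:2]).ravel(),[.43,.25,-1.5]); print(f.x,f.fun.reshape(-1,2)*1000)
def overlay(p,tag):
    G=R.from_euler("z",p[2]); o=np.array([p[0],p[1],0])
    m=o+G.apply([.166,0,.146]); z=G.apply([np.cos(np.radians(35)),0,np.sin(np.radians(35))]); y=G.apply([0,1,0]); x=np.cross(y,z)
    print(tag,"mouth",m,"axis",z)
    a=np.linspace(0,2*np.pi,40)
    circ=lambda c,r: c+r*(np.outer(np.cos(a),x)+np.outer(np.sin(a),y))
    for C,u0,v0,n,k in ((t,150,190,"t",6),(s,200,110,"s",6)):
        b=cv2.resize(C.im[v0:v0+100,u0:u0+130],None,fx=k,fy=k,interpolation=cv2.INTER_CUBIC)
        box=lambda hx,hy,z:o+G.apply(np.array([[hx,hy,z],[hx,-hy,z],[-hx,-hy,z],[-hx,hy,z],[hx,hy,z]]))
        for Q,col in ((circ(m,.0155),(0,0,255)),(circ(m,.0125),(0,255,255)),(circ(m-.08*z,.0095),(255,0,255)),(box(.1075,.0825,.165),(0,255,0)),(box(.12,.095,.0),(255,255,0))):
            q=(C.proj(Q)-[u0,v0]+.5)*k-.5
            cv2.polylines(b,[np.round(q*8).astype(np.int32)],False,col,1,cv2.LINE_AA,3)
        cv2.imwrite(f"pics/{tag}_{n}.png",b)
import sys
overlay(f.x if len(sys.argv)<3 else [float(v) for v in sys.argv[2:5]],sys.argv[1])
E
python3 g2.py ov1
```

```text
[[0.49631242 0.37131301 0.165     ]
 [0.52468549 0.16284724 0.165     ]
 [0.36720382 0.1438702  0.165     ]
 [0.34001466 0.34974704 0.165     ]]
[ 0.4320541   0.25694437 -1.43925985] [[ 3.42957423  3.02321918]
 [ 3.25536414 -1.65374097]
 [-2.83762009 -4.31768643]
 [-3.84731827  2.94820822]]
ov1 mouth [0.45382624 0.09237836 0.146     ] axis [ 0.10743793 -0.81207584  0.57357644]
```

View pics/ov1_t.png

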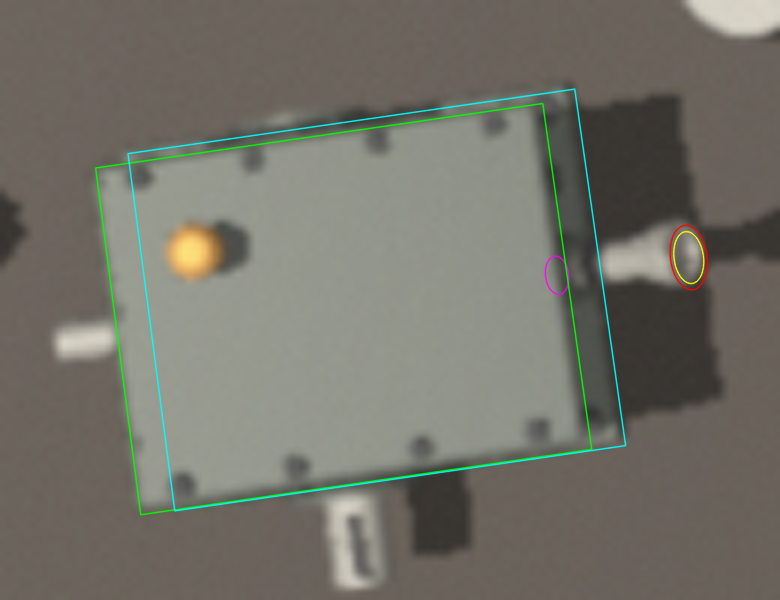

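View pics/ov1_s.png

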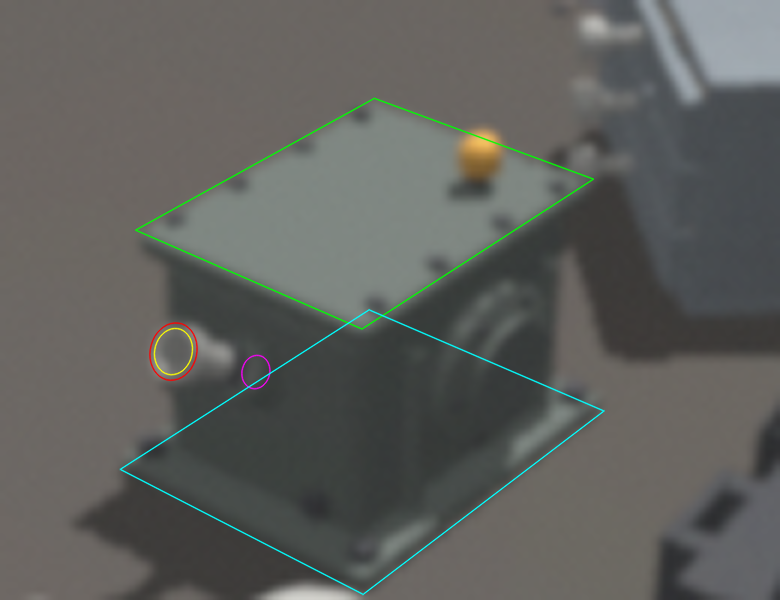

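```bash
cat > g3.py <<'E'
from h import *
from scipy.optimize import least_squares
t=Cam("top"); s=Cam("scene")
b=s.im.copy()
o=np.array([.4683,-.178,.045]); d=np.array([.046,.999,0])
for C,u0,v0,n,w,h,k in ((t,290,205,"t",110,45,7),(s,120,200,"s",100,60,8)):
    b=cv2.resize(C.im[v0:v0+h,u0:u0+w],None,fx=k,fy=k,interpolation=cv2.INTER_CUBIC)
    for x in (-.102,-.09,-.05,-.008,0,.16):
        q=(C.proj(o+x*d)[0]-[u0,v0]+.5)*k-.5; cv2.circle(b,tuple(int(v) for v in q),3,(0,255,0),1)
    cv2.imwrite(f"pics/d_{n}.png",b)
# mouth refine
m0=np.array([.4538,.0924,.146])
ob=np.concatenate([t.proj(m0)[0]+[-.5,-.4],s.proj(m0)[0]+[.1,.35]])
f=least_squares(lambda m:np.r_[t.proj(m)[0]-ob[:2],s.proj(m)[0]-ob[2:],(m[2]-.146)/.002],m0); print(f.x,f.fun)
E
python3 g3.py
```

```text
[0.45478301 0.0930758  0.1457548 ] [ 0.26048705  0.05965515  0.26037457 -0.24157899 -0.12259917]
```

View pics/d_t.png

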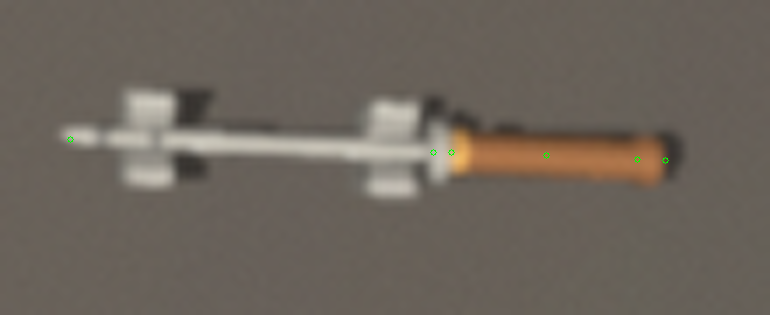

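View pics/d_s.png

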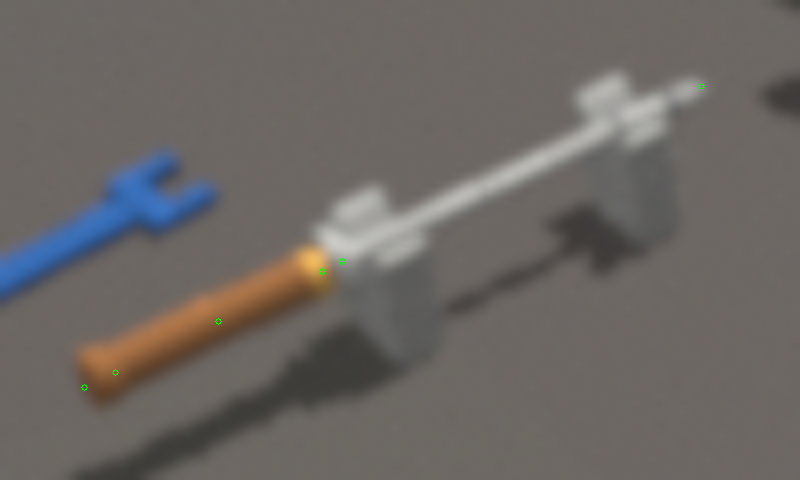

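```bash
cat > rel.py <<'E'
from h import *
def pose():
    o=readout.get_obs(); return o["tcp_pos"],R.from_rotvec(o["orientation"]),o
def rel(p,Rt,label=""):
    p0,R0,o=pose(); 
    print(label,"shift mm",np.round(R0.inv().apply(np.array(p)-p0)*1000,1),"rot deg",np.round((R0.inv()*Rt).as_rotvec(degrees=True),2))
def tool(z,x):
    z=np.array(z,float);z/=np.linalg.norm(z);x=np.array(x,float);x-=z*(x@z);x/=np.linalg.norm(x)
    return R.from_matrix(np.c_[x,np.cross(z,x),z])
gd=r.grip_depth
E
python3 - <<'E'
from rel import *
p,R0,o=pose(); print(R0.as_matrix().round(3))
d=np.array([.047,.999,0]);g=np.array([.4665,-.2265,.045])
for sg in (1,-1):
    T=tool([0,0,-1],sg*np.array([d[1],-d[0],0]))
    rel(g-[0,0,gd]+np.array([0,0,.10]),T,"above"); rel(g-[0,0,gd],T,"grasp")
E
```

```text
[[ 0.324 -0.946  0.   ]
 [-0.946 -0.324 -0.   ]
 [ 0.    -0.    -1.   ]]
above shift mm [-309.6 -368.   105. ] rot deg [  0.    -0.   -68.41]
grasp shift mm [-309.6 -368.   205. ] rot deg [  0.    -0.   -68.41]
above shift mm [-309.6 -368.   105. ] rot deg [ -0.    -0.   111.59]
grasp shift mm [-309.6 -368.   205. ] rot deg [ -0.    -0.   111.59]
```

```bash
python3 -m handwheel '-31 -37 0 0 0 -7 85; -62 -74 0 0 0 -14 85; -93 -111 0 0 0 -21 85; -124 -148 10 0 0 -28 85; -155 -185 20 0 0 -35 85; -186 -222 30 0 0 -42 85; -217 -259 45 0 0 -49 85; -248 -296 60 0 0 -56 85; -279 -333 80 0 0 -63 85; -310 -368 100 0 0 -68.4 85; -310 -368 105 0 0 -68.4 85; -310 -368 105 0 0 -68.4 85' 60; python3 - <<'E'
from rel import *
p,R0,o=pose(); print(o["joints"].round(3),o["contact_force"],R0.as_matrix().round(3))
d=np.array([.047,.999,0]);g=np.array([.4665,-.2265,.045])
T=tool([0,0,-1],np.array([d[1],-d[0],0]))
rel(g-[0,0,gd],T,"grasp")
t=Cam("top");s=Cam("scene"); t.crop(285,170,120,90,6,"a_t.png"); s.crop(90,130,160,120,5,"a_s.png")
E
```

```text
clock: 2.1
tcp_pos: [0.466, -0.2267, 0.1261]
orientation: [3.14, -0.075, -0.001]
contact_force: [-0.9, -0.7, 0.5]
grip_width: 0.0849
[ 0.647  0.383 -0.383  2.003  0.198  0.792  0.102] [-0.92015052 -0.66533102  0.49998662] [[ 0.999 -0.048 -0.001]
 [-0.048 -0.999 -0.   ]
 [-0.001  0.    -1.   ]]
grasp shift mm [ 0.6 -0.2 99.8] rot deg [ 0.01  0.05 -0.05]
```

View pics/a_t.png

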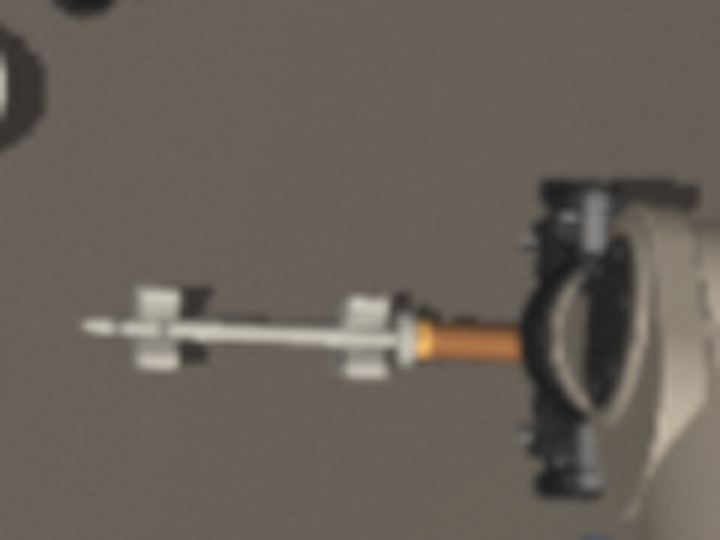

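View pics/a_s.png

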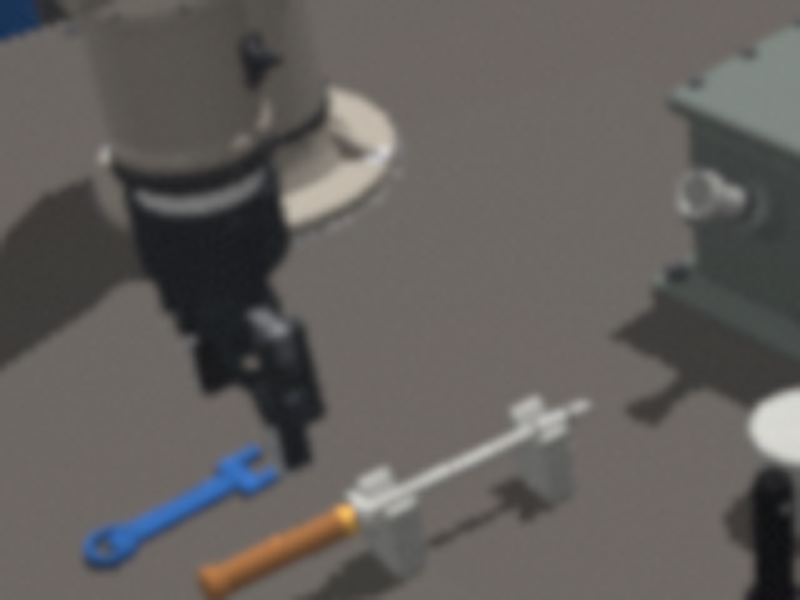

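```bash
python3 -m handwheel '0 0 25 0 0 0 85; 0 0 55 0 0 0 85; 0 0 80 0 0 0 60; 0 0 96 0 0 0 45; 0 0 100 0 0 0 30; 0 0 100 0 0 0 30; 0 0 100 0 0 0 0; 0 0 100 0 0 0 0; 0 0 100 0 0 0 0; 0 0 100 0 0 0 0' 90; python3 - <<'E'
from rel import *
p,R0,o=pose(); print(o["joints"].round(3),o["contact_force"],o["grip_width"])
E
```

```text
clock: 3.45
tcp_pos: [0.4659, -0.2266, 0.0264]
orientation: [3.14, -0.074, -0.001]
contact_force: [-5.9, -2.7, 3.7]
grip_width: 0.0155
[ 0.591  0.54  -0.322  2.058  0.299  0.588  0.014] [-5.90791731 -2.73904737  3.69978424] 0.015531070006886832
```

```bash
python3 -m handwheel '0 0 -5 0 0 0 0; 0 0 -15 0 0 0 0; 0 0 -30 0 0 0 0; 0 0 -50 0 0 0 0;0 0 -70 0 0 0 0;0 0 -90 0 0 0 0;0 0 -110 0 0 0 0; 0 0 -120 0 0 0 0; 0 0 -120 0 0 0 0' 100; python3 - <<'E'
from rel import *
p,R0,o=pose(); print(o["joints"].round(3),o["contact_force"],o["moment"],o["grip_width"])
t=Cam("top");s=Cam("scene"); t.crop(285,170,120,90,6,"b_t.png"); s.crop(90,130,160,120,5,"b_s.png")
E
```

```text
clock: 4.58
tcp_pos: [0.467, -0.2263, 0.1472]
orientation: [3.14, -0.074, 0.003]
contact_force: [0.5, -0.3, -2.5]
grip_width: 0.0152
[ 0.659  0.353 -0.396  1.987  0.182  0.833  0.116] [ 0.46482957 -0.2895852  -2.54506111] [-0.13698712 -0.00113507 -0.04089211] 0.015226689180351598
```

View pics/b_t.png

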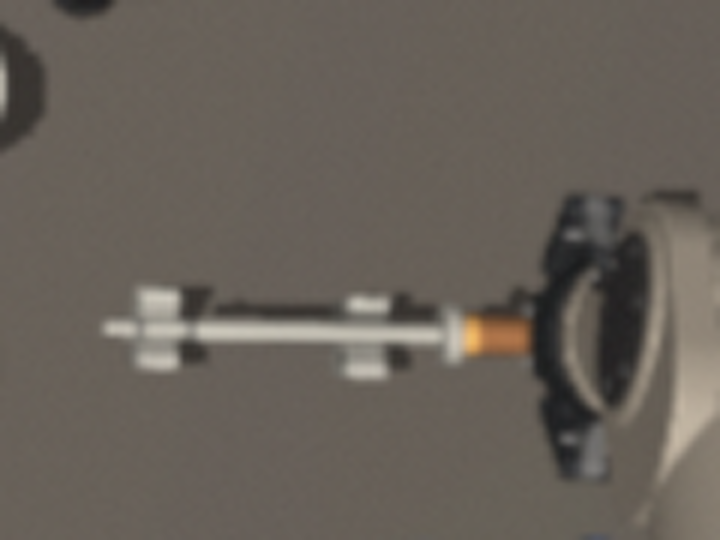

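View pics/b_s.png

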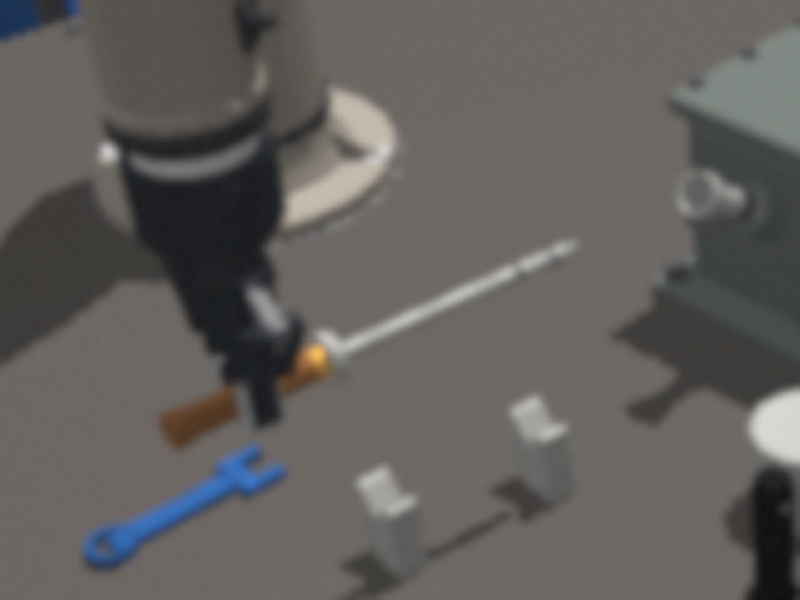

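```bash
cat > tri.py <<'E'
from rel import *
from scipy.optimize import least_squares
def tri(t,s,a,b):
    f=least_squares(lambda m:np.r_[t.proj(m)[0]-a,s.proj(m)[0]-b],[.47,0,.15]); return f.x,f.fun
E
python3 - <<'E'
from tri import *
t=Cam("top");s=Cam("scene")
p,R0,o=pose()
gp=p+R0.apply([0,0,-gd]); print("gp",gp)
tip,e=tri(t,s,(302.1,224.6),(205.0,178.5)); col,e2=tri(t,s,(360.8,226.2),(156.2,199.3)); print(tip,e,col,e2)
u=tip-col; print(np.linalg.norm(u),u/np.linalg.norm(u))
t.crop(290,205,90,40,8,"c_t.png"); s.crop(145,165,75,50,10,"c_s.png")
E
```

```text
gp [ 0.46588764 -0.22594436  0.16425875]
[ 0.47510959 -0.01513228  0.16563171] [-0.04683638 -0.0332688  -0.06041319  0.00059713] [ 0.46944823 -0.17981229  0.16916558] [-0.53159724 -0.31326235 -0.59617226 -0.01841784]
0.16481519092538482 [ 0.03434976  0.99917984 -0.02144146]
```

View pics/c_t.png

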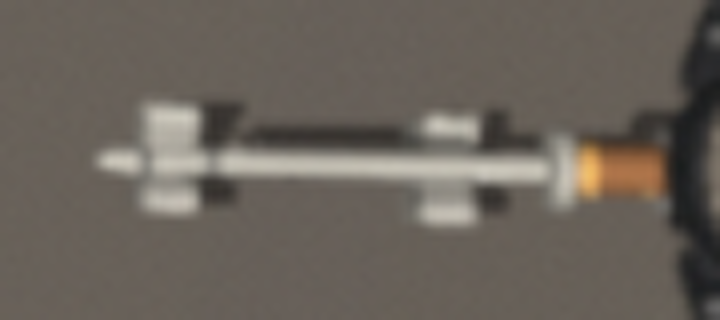

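View pics/c_s.png

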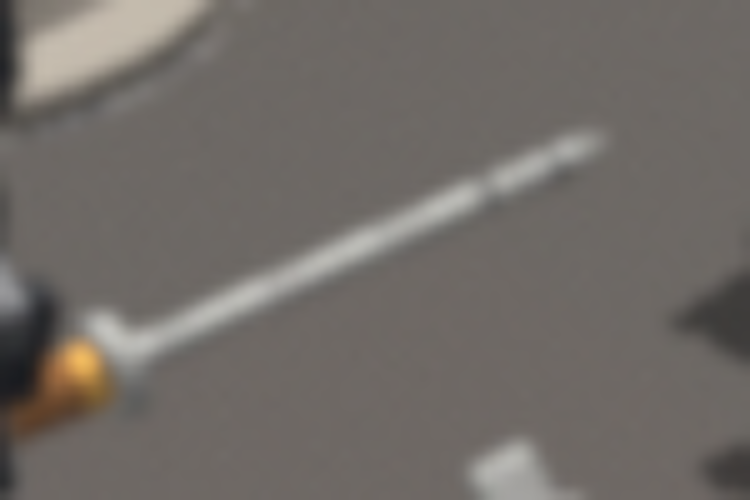

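```bash
cat >> tri.py <<'E'
M=np.array([.4545,.0928,.146]); Z=np.array([.1074,-.8121,.5736]); Z/=np.linalg.norm(Z)
TT=tool(np.cross(np.cross([0,0,1.],Z)*-1,Z)*1,[1,.13,0])
X=np.cross(Z,[0,0,1.]); X/=np.linalg.norm(X); X*=np.sign(X[0])
TT=R.from_matrix(np.c_[X,Z,np.cross(X,Z)])
def target(off,M=M): # tip at off along Z from mouth
    return M+Z*(off+.210)+TT.apply([0,0,gd])
E
python3 - <<'E'
from tri import *
print(TT.as_matrix().round(3)); print(target(.06)); rel(target(.06),TT,"60"); rel(target(.03),TT,"30")
E
```

```text
[[ 0.991  0.107  0.075]
 [ 0.131 -0.812 -0.569]
 [-0.     0.574 -0.819]]
[ 0.48490342 -0.13709405  0.28554945]
60 shift mm [  14.6  -89.7 -140. ] rot deg [-34.95   3.2   -9.89]
30 shift mm [  10.3 -113.9 -122.7] rot deg [-34.95   3.2   -9.89]
```

```bash
python3 -m handwheel '2 -5 -20 -2.2 .2 -.6 0; 3 -10 -45 -7 .6 -2 0; 5 -20 -70 -12 1.1 -3.4 0; 7 -35 -95 -17 1.6 -4.8 0; 9 -50 -115 -22 2 -6.2 0; 11 -65 -130 -27 2.5 -7.6 0; 13 -80 -138 -32 2.9 -9 0; 14.6 -89.7 -140 -35 3.2 -9.9 0; 14.6 -89.7 -140 -35 3.2 -9.9 0; 14.6 -89.7 -140 -35 3.2 -9.9 0' 100; python3 - <<'E'
from tri import *
p,R0,o=pose(); print(o["joints"].round(3),o["contact_force"],o["moment"],o["grip_width"])
rel(target(.06),TT,"60")
t=Cam("top");s=Cam("scene"); t.crop(245,205,100,50,8,"e_t.png"); s.crop(160,130,80,60,10,"e_s.png")
print(t.proj([M,M+.06*Z]),s.proj([M,M+.06*Z]))
E
```

```text
clock: 6.02
tcp_pos: [0.4852, -0.1375, 0.2868]
orientation: [2.525, 0.164, 0.055]
contact_force: [-0.1, 0.3, -2.1]
grip_width: 0.0149
[ 0.198  0.165 -0.481  2.022  0.743  1.196 -0.513] [-0.10816885  0.33644182 -2.12175534] [ 0.70279105  0.08233194 -0.01925681] 0.014887008374750982
60 shift mm [-0.2 -1.1  0.8] rot deg [ 0.09 -0.07 -0.1 ]
[[264.16202542 232.18912318]
 [281.56228733 229.83773324]] [[228.6287994  168.12943629]
 [217.29869922 165.31655497]]
```

View pics/e_t.png

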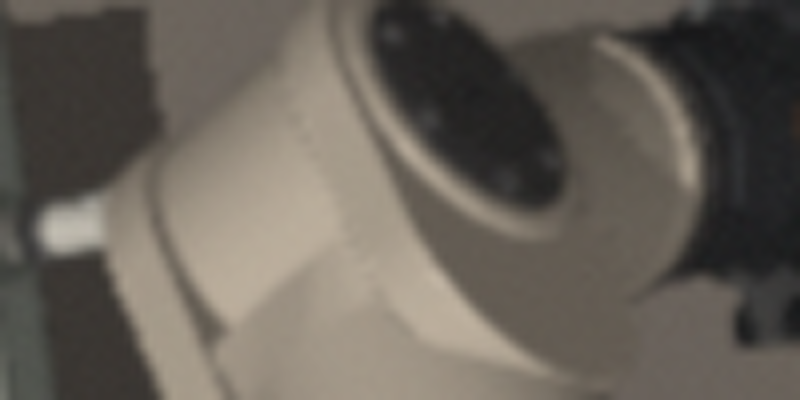

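View pics/e_s.png

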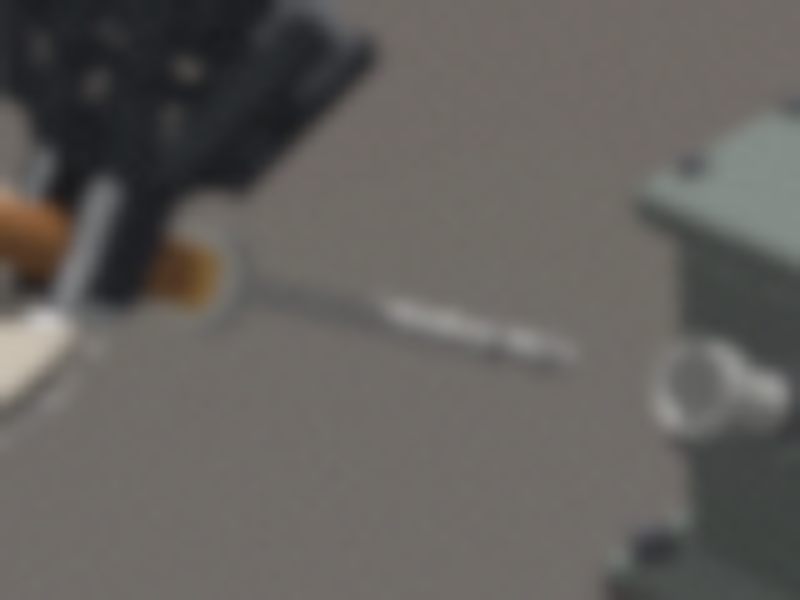

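```bash
python3 - <<'E'
from tri import *
s=Cam("scene"); s.crop(90,20,220,170,3.6,"f_s.png")
print((s.proj([M+(.06+.16)*Z,M+.06*Z,M])-[160,130]+.5)*10)
E
```

```text
[[222.12519171 269.81707999]
 [577.98699216 358.1655497 ]
 [691.28799395 386.29436295]]
```

View pics/f_s.png

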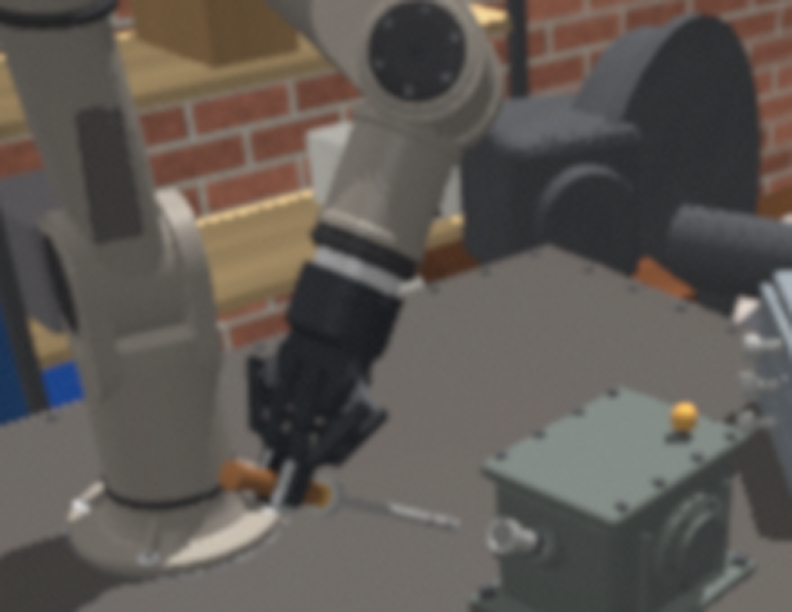

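```bash
python3 -m handwheel '0 -15 1 0 0 0 0; 0 -35 1 0 0 0 0; 0 -50 1 0 0 0 0; 0 -62 1 0 0 0 0; 0 -70 1 0 0 0 0; 0 -78 1 0 0 0 0; 0 -78 1 0 0 0 0' 100; python3 - <<'E'
from tri import *
p,R0,o=pose(); print(o["contact_force"],R0.inv().apply(o["contact_force"]),o["moment"],o["grip_width"])
rel(target(-.02),TT,"-20")
s=Cam("scene"); s.crop(160,130,80,60,10,"i_s.png")
E
```

```text
clock: 7.05
tcp_pos: [0.477, -0.0743, 0.2404]
orientation: [2.524, 0.167, 0.054]
contact_force: [-0.2, -0.1, -2.3]
grip_width: 0.0153
[-0.15336886 -0.09046024 -2.2699819 ] [-0.16579776 -1.24811205  1.89716902] [0.71307203 0.05076468 0.00618654] 0.015332956698883994
-20 shift mm [-0.4 -2.2 -0.6] rot deg [ 0.09 -0.06  0.  ]
```

View pics/i_s.png

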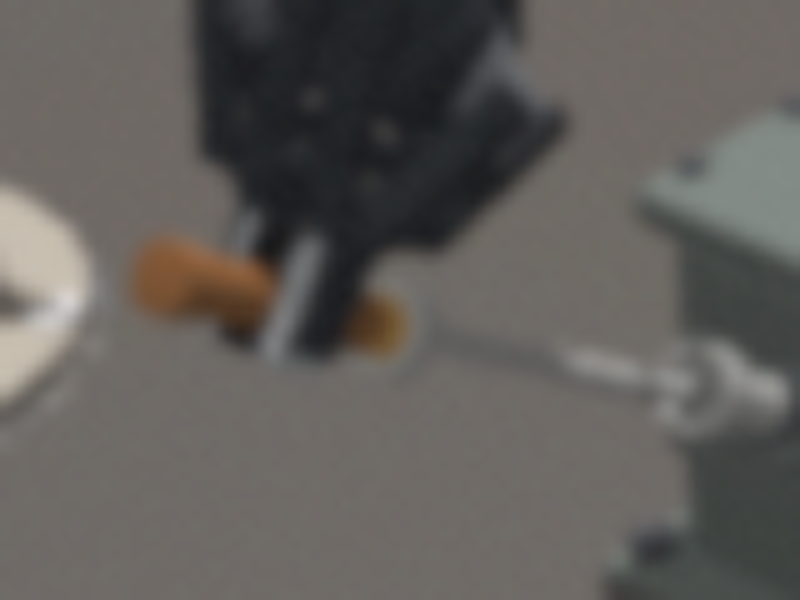

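```bash
python3 -m handwheel '0 -5 1 0 0 0 0; 0 -10 1 0 0 0 0; 0 -15 1 0 0 0 0; 0 -20 1 0 0 0 0; 0 -20 1 0 0 0 0' 100; python3 - <<'E'
from tri import *
p,R0,o=pose(); print(R0.inv().apply(o["contact_force"]),o["moment"],o["grip_width"])
rel(target(-.04),TT,"-40")
s=Cam("scene"); s.crop(160,130,80,60,10,"j_s.png")
E
```

```text
clock: 7.72
tcp_pos: [0.475, -0.0582, 0.228]
orientation: [2.525, 0.167, 0.054]
contact_force: [1.0, 0.8, -1.9]
grip_width: 0.0151
[ 1.08886377 -1.6014211   1.14374271] [ 1.00323363 -0.02399597 -0.00806476] 0.01506590520838339
-40 shift mm [-0.5 -1.9 -1.5] rot deg [ 0.06 -0.08  0.01]
```

View pics/j_s.png

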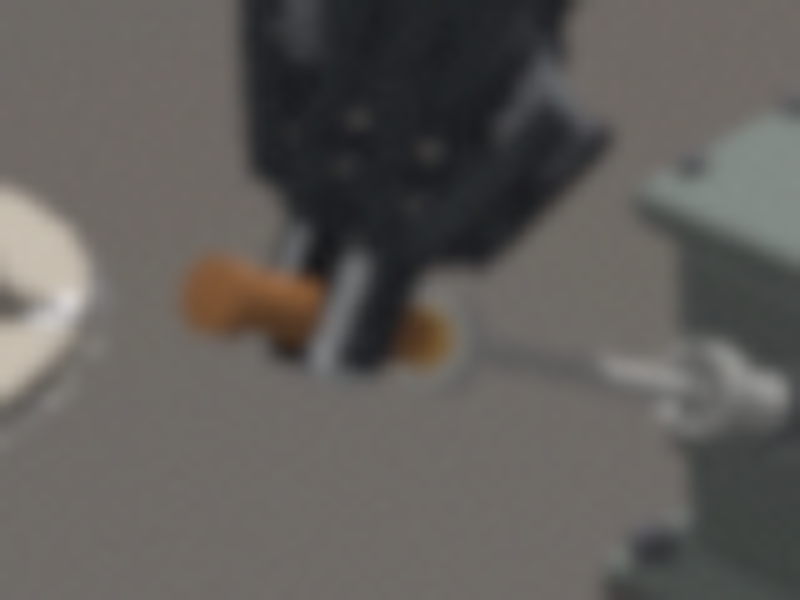

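```bash
cat > ovl.py <<'E'
from tri import *
import sys
def ovl(name):
    p,R0,o=pose(); s=Cam("scene"); k=10;u0,v0=160,130
    g=p+R0.apply([0,0,-gd]); u=-R0.apply([0,1,0])
    b=cv2.resize(s.im[v0:v0+60,u0:u0+80],None,fx=k,fy=k,interpolation=cv2.INTER_CUBIC)
    for L,c in (([g-.05*u,g+.21*u],(0,255,0)),([M,M+.2*Z],(0,0,255))):
        q=(s.proj(L)-[u0,v0]+.5)*k-.5; cv2.polylines(b,[np.round(q*8).astype(np.int32)],False,c,1,cv2.LINE_AA,3)
    cv2.imwrite("pics/"+name,b)
ovl(sys.argv[1])
E
python3 ovl.py k.png
```

View pics/k.png

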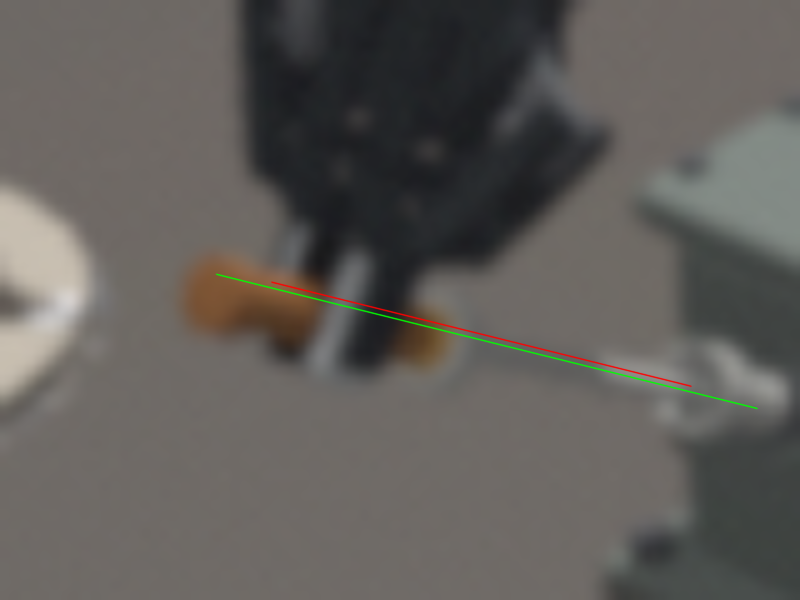

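```bash
python3 -m handwheel '0 0 -3 -1 0 0 0; 0 0 -6 -2.5 0 0 0; 0 0 -6 -2.5 0 0 0; 0 0 -6 -2.5 0 0 0' 100; python3 - <<'E'
from tri import *
p,R0,o=pose(); print(R0.inv().apply(o["contact_force"]),o["moment"],o["grip_width"])
rel(target(-.04),TT,"-40")
E
python3 ovl.py l.png
```

```text
clock: 8.32
tcp_pos: [0.4746, -0.055, 0.2331]
orientation: [2.482, 0.163, 0.058]
contact_force: [0.9, 2.1, -1.4]
grip_width: 0.015
[ 1.14931673 -2.40521524 -0.03608504] [ 1.30075642 -0.0432856  -0.0717371 ] 0.015007336914181586
-40 shift mm [-0.6 -2.4  4.4] rot deg [ 2.56 -0.09 -0.02]
```

View pics/l.png

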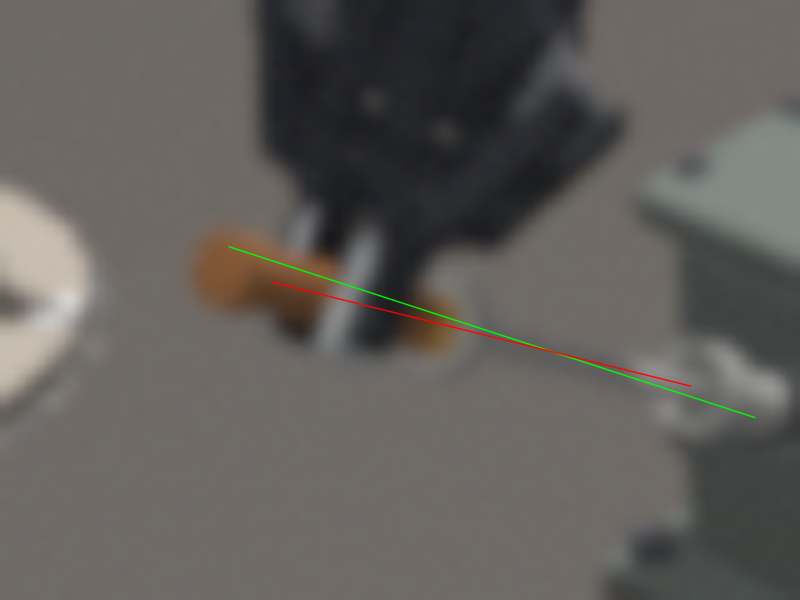

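```bash
python3 -m handwheel '0 0 -2 0 0 0 0; 0 0 -4 0 0 0 0; 0 0 -4 0 0 0 0' 100; python3 - <<'E'
from tri import *
p,R0,o=pose(); print(R0.inv().apply(o["contact_force"]),o["moment"],o["grip_width"])
E
python3 ovl.py m.png
```

```text
clock: 8.75
tcp_pos: [0.474, -0.0533, 0.2365]
orientation: [2.48, 0.163, 0.057]
contact_force: [0.1, -0.0, -1.3]
grip_width: 0.0148
[ 0.10849552 -0.75721629  1.06167145] [ 0.90920538 -0.1172306  -0.03371086] 0.014807973744813964
```

View pics/m.png

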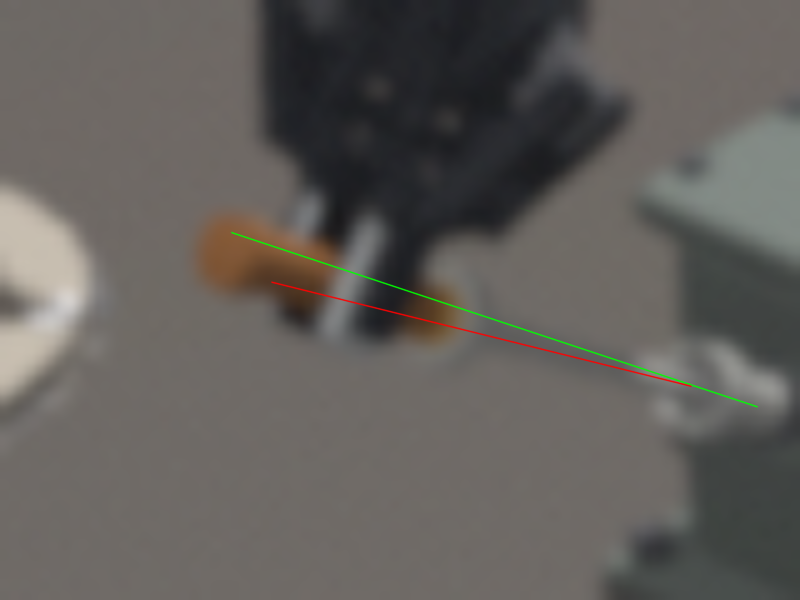

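```bash
python3 -m handwheel '0 -5 -0.2 0 0 0 0; 0 -10 -.4 0 0 0 0; 0 -15 -.6 0 0 0 0; 0 -20 -.9 0 0 0 0; 0 -25 -1.1 0 0 0 0; 0 -25 -1.1 0 0 0 0' 100; python3 - <<'E'
from tri import *
p,R0,o=pose(); print(R0.inv().apply(o["contact_force"]),o["moment"],o["grip_width"]); rel(target(-.065),TT,"-65")
E
python3 ovl.py n.png
```

```text
clock: 9.55
tcp_pos: [0.4714, -0.0323, 0.2217]
orientation: [2.481, 0.164, 0.057]
contact_force: [0.7, 0.5, -2.0]
grip_width: 0.0151
[ 0.79460781 -1.5372188   1.33589277] [ 0.86776043  0.05058031 -0.01278012] 0.015101384965569837
-65 shift mm [-0.3 -2.2  8.2] rot deg [ 2.58 -0.06  0.02]
```

View pics/n.png

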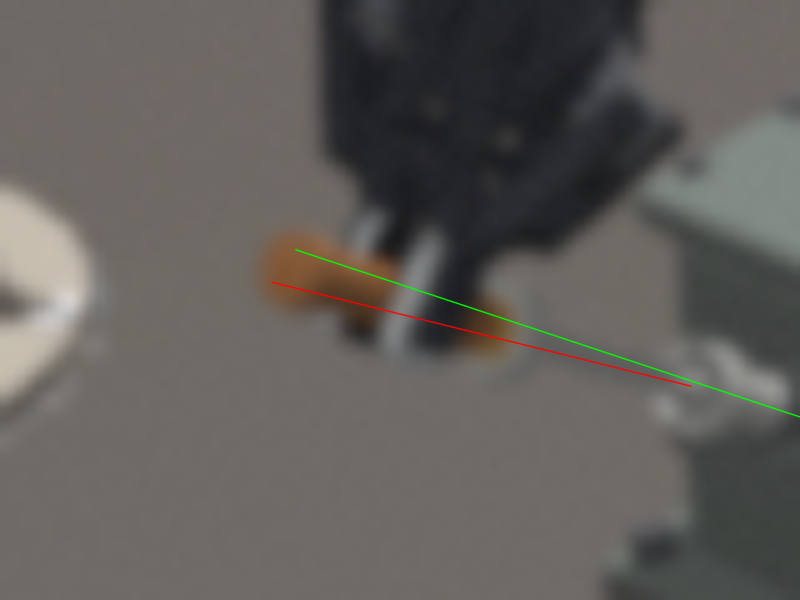

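```bash
python3 -m handwheel '0 -6 -0.3 0 0 0 0; 0 -12 -.5 0 0 0 0; 0 -18 -.8 0 0 0 0; 0 -24 -1.1 0 0 0 0; 0 -30 -1.3 0 0 0 0; 0 -30 -1.3 0 0 0 0' 100; python3 - <<'E'
from tri import *
p,R0,o=pose(); print(R0.inv().apply(o["contact_force"]),o["moment"],o["grip_width"]); rel(target(-.095),TT,"-95")
E
```

```text
clock: 10.35
tcp_pos: [0.4682, -0.0079, 0.2044]
orientation: [2.481, 0.164, 0.057]
contact_force: [0.4, 1.3, -1.9]
grip_width: 0.0149
[ 0.56986313 -2.07963686  0.73824102] [ 0.77425503  0.0972163  -0.00633234] 0.014877343090361811
-95 shift mm [-0.4 -2.1  8.2] rot deg [ 2.58 -0.06  0.02]
```

```bash
python3 -m handwheel '0 -6 -0.3 0 0 0 0; 0 -12 -.5 0 0 0 0; 0 -18 -.8 0 0 0 0; 0 -24 -1.1 0 0 0 0; 0 -30 -1.3 0 0 0 0; 0 -36 -1.6 0 0 0 0; 0 -42 -1.9 0 0 0 0; 0 -46 -2 0 0 0 0; 0 -46 -2 0 0 0 0' 100; python3 - <<'E'
from tri import *
p,R0,o=pose(); print(R0.inv().apply(o["contact_force"]),o["moment"],o["grip_width"]); rel(target(-.14),TT,"-140")
E
python3 ovl.py q.png
```

```text
clock: 11.48
tcp_pos: [0.4633, 0.0292, 0.1781]
orientation: [2.481, 0.164, 0.057]
contact_force: [0.5, 0.1, -2.1]
grip_width: 0.0151
[ 0.4620911  -1.26133632  1.63817419] [ 0.79306653  0.06215291 -0.01865143] 0.015053542838380826
-140 shift mm [-0.4 -1.4  8.1] rot deg [ 2.6  -0.06 -0.01]
```

View pics/q.png

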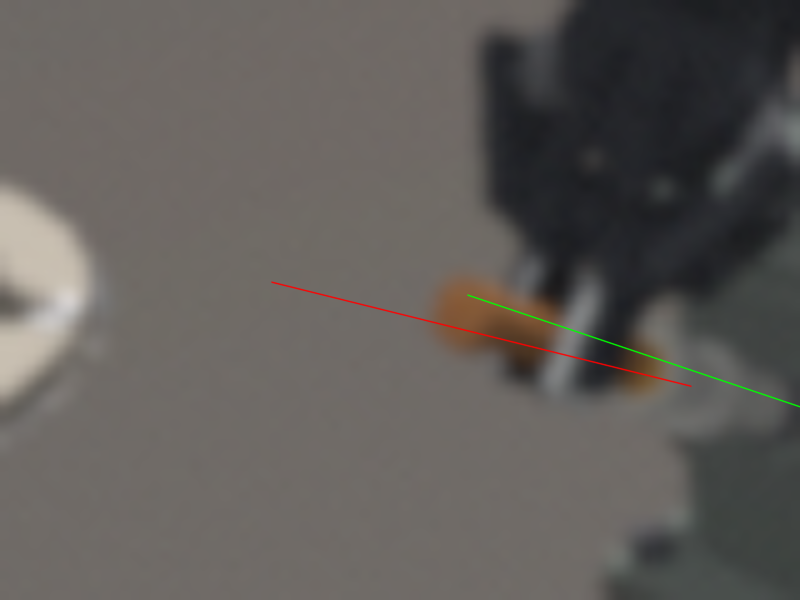

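```bash
python3 -m handwheel '0 -4 -0.2 0 0 0 0; 0 -8 -.4 0 0 0 0; 0 -11 -.5 0 0 0 0; 0 -14 -.6 0 0 0 0; 0 -16 -.7 0 0 0 0; 0 -16 -.7 0 0 0 0' 100; python3 - <<'E'
from tri import *
p,R0,o=pose(); print(R0.inv().apply(o["contact_force"]),o["moment"],o["grip_width"]); rel(target(-.16),TT,"-160")
E
python3 -m handwheel '0 -1.5 0 0 0 0 0; 0 -3 -.1 0 0 0 0; 0 -4 -.2 0 0 0 0; 0 -4 -.2 0 0 0 0'
python3 - <<'E'
from tri import *
p,R0,o=pose(); print(R0.inv().apply(o["contact_force"]),o["moment"],o["grip_width"]); rel(target(-.16),TT,"-160")
E
python3 ovl.py v.png
```

```text
clock: 12.28
tcp_pos: [0.4616, 0.042, 0.1689]
orientation: [2.481, 0.163, 0.057]
contact_force: [0.1, -0.7, -1.2]
grip_width: 0.0148
[ 0.02885181 -0.22592542  1.38235377] [0.7772281  0.08482429 0.02267662] 0.014802520305309975
-160 shift mm [-0.4 -5.5  7.9] rot deg [ 2.6  -0.05 -0.02]
clock: 12.78
tcp_pos: [0.4612, 0.0453, 0.1667]
orientation: [2.481, 0.163, 0.057]
contact_force: [0.1, -0.1, -2.3]
grip_width: 0.0152
[ 0.09994092 -1.30690895  1.85149808] [ 0.84359049  0.07668673 -0.0284726 ] 0.015167023387940097
-160 shift mm [-0.4 -1.6  8.1] rot deg [ 2.6  -0.06 -0.03]
```

View pics/v.png

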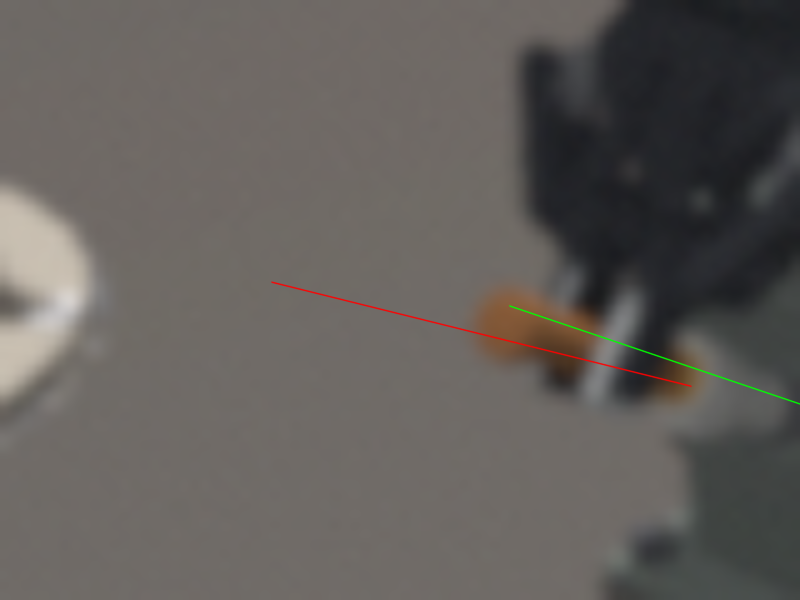

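Still free; continue in 2 mm steps until it stops.

```bash
for i in 1; do python3 -m handwheel '0 -1 0 0 0 0 0; 0 -2 -.1 0 0 0 0; 0 -2 -.1 0 0 0 0'; python3 -m handwheel '0 -1 0 0 0 0 0; 0 -2 -.1 0 0 0 0; 0 -2 -.1 0 0 0 0'; done
python3 - <<'E'
from tri import *
p,R0,o=pose(); print(R0.inv().apply(o["contact_force"]),o["moment"],o["grip_width"]); rel(target(-.16),TT,"-160")
E
```

```text
clock: 13.2
tcp_pos: [0.4611, 0.0454, 0.1661]
orientation: [2.478, 0.161, 0.057]
contact_force: [0.9, -5.3, 2.5]
grip_width: 0.0149
clock: 13.58
tcp_pos: [0.4611, 0.0453, 0.1658]
orientation: [2.475, 0.159, 0.056]
contact_force: [1.1, -9.4, 6.3]
grip_width: 0.0151
[-0.07388827 11.37390814  0.8192579 ] [-1.6796766  -0.20001324 -0.00911957] 0.015145592899264652
-160 shift mm [-0.3 -1.   7.4] rot deg [ 2.95  0.05 -0.19]
```

```bash
python3 -m handwheel '0 -1 0 0 0 0 0; 0 -2 -.1 0 0 0 0; 0 -2 -.1 0 0 0 0; 0 -2 -.1 0 0 0 0'
python3 - <<'E'
from tri import *
p,R0,o=pose(); print(R0.inv().apply(o["contact_force"]),o["moment"],o["grip_width"]); rel(target(-.16),TT,"-160")
E
python3 ovl.py w.png
```

```text
clock: 14.08
tcp_pos: [0.461, 0.0452, 0.1655]
orientation: [2.472, 0.156, 0.056]
contact_force: [1.4, -14.0, 11.5]
grip_width: 0.015
[-0.3346556  18.13149256 -0.3881103 ] [-2.75643536 -0.34518728 -0.03471   ] 0.014998305288388478
-160 shift mm [-0.2 -0.9  7.1] rot deg [ 3.15  0.09 -0.28]
```

View pics/w.png

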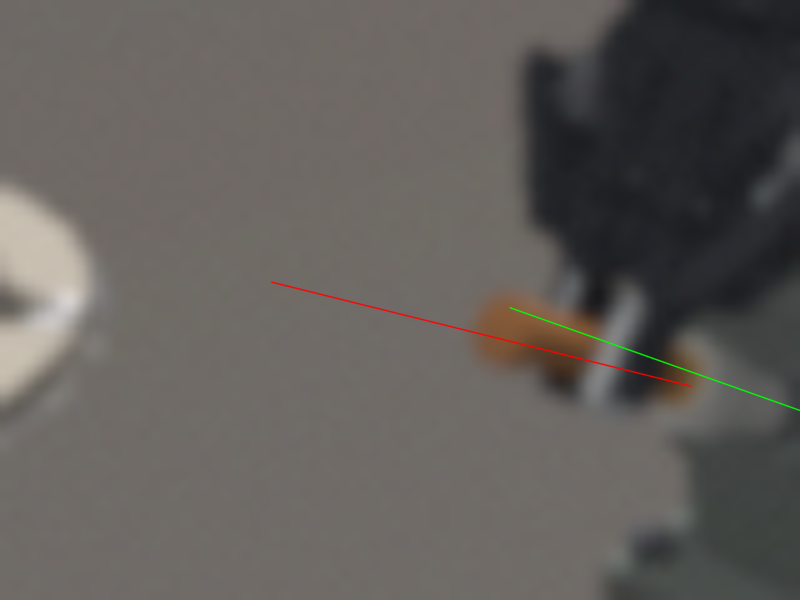

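```bash
python3 - <<'E'
from tri import *
s=Cam("scene")
print((s.proj([M+.102*Z,M+.096*Z,M+.09*Z,M+.008*Z])-[160,130]+.5)*10)
s.crop(195,145,60,45,13,"x_s.png"); print(((s.proj([M+.102*Z,M+.096*Z,M+.008*Z,M])-[195,145]+.5)*13))
E
```

```text
[[492.70695    336.99339463]
 [505.21201481 340.09798   ]
 [517.60732243 343.17531637]
 [676.72325134 382.67842912]]
[[185.519035   243.09141302]
 [201.77561925 247.127374  ]
 [424.74022674 302.48195785]
 [443.67439214 307.18267183]]
```

View pics/x_s.png

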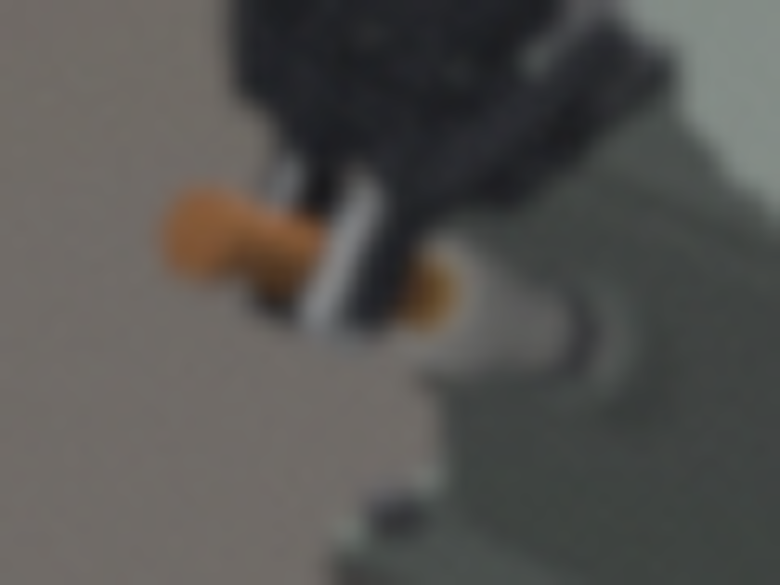

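```bash
python3 -m handwheel '0 5 .2 0 0 0 0; 0 15 .7 0 0 0 0; 0 27 1.2 0 0 0 0; 0 40 1.8 0 0 0 0; 0 53 2.3 0 0 0 0; 0 66 2.9 0 0 0 0; 0 79 3.5 0 0 0 0; 0 92 4 0 0 0 0; 0 105 4.6 0 0 0 0; 0 115 5 0 0 0 0; 0 120 5.2 0 0 0 0; 0 120 5.2 0 0 0 0'
python3 - <<'E'
from tri import *
p,R0,o=pose(); print(R0.inv().apply(o["contact_force"]),o["moment"],o["grip_width"]); rel(target(-.04),TT,"-40")
E
python3 ovl.py y.png
```

```text
clock: 15.68
tcp_pos: [0.4734, -0.0476, 0.2327]
orientation: [2.481, 0.162, 0.057]
contact_force: [1.1, 0.0, -0.9]
grip_width: 0.0149
[ 1.12018309 -0.47271838  0.79373914] [0.78157873 0.00378733 0.03776847] 0.01493152856295931
-40 shift mm [-0.4  3.9  8.6] rot deg [ 2.61 -0.06 -0.07]
```

View pics/y.png

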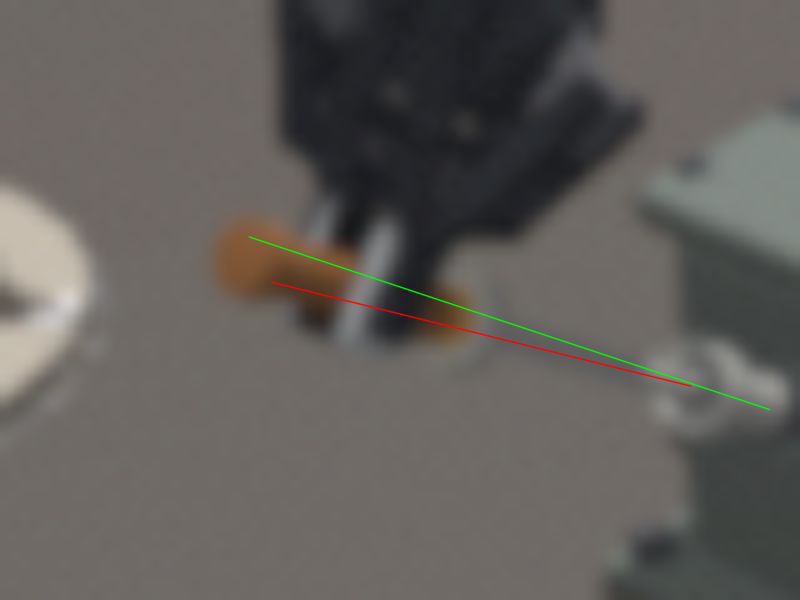

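```bash
python3 -m handwheel '0 8 .4 0 0 0 0; 0 18 .8 0 0 0 0; 0 30 1.3 0 0 0 0; 0 43 1.9 0 0 0 0; 0 58 2.5 0 0 0 0; 0 73 3.2 0 0 0 0; 0 88 3.9 0 0 0 0; 0 100 4.4 0 0 0 0; 0 108 4.7 0 0 0 0; 0 110 4.8 0 0 0 0; 0 110 4.8 0 0 0 0'
python3 - <<'E'
from tri import *
p,R0,o=pose(); print(R0.inv().apply(o["contact_force"]),o["moment"],o["grip_width"],o["joints"].round(3))
# level target: undo; stick currently parallel to tube approx (2.5deg less steep than tool)
print("fwd now", -R0.apply([0,1,0]))
E
python3 ovl.py z.png
```

```text
clock: 17.1
tcp_pos: [0.4851, -0.1364, 0.2956]
orientation: [2.481, 0.163, 0.057]
contact_force: [0.2, 0.1, -1.8]
grip_width: 0.0152
[ 0.19887646 -1.11061197  1.35652442] [0.79263946 0.13999604 0.00851709] 0.015171414064365691 [ 0.176  0.165 -0.486  2.021  0.775  1.233 -0.544]
fwd now [-0.10363649  0.78560684 -0.60998473]
```

View pics/z.png

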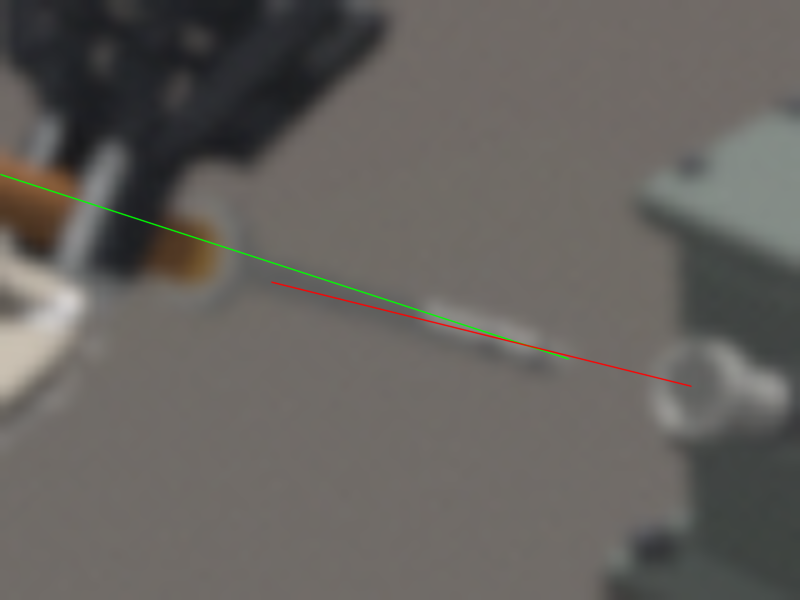

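```bash
python3 -m handwheel '0 10 0 3 0 0 0; 0 20 0 7 0 0 0; 0 30 0 11 0 0 0; 0 40 0 15 0 0 0; 0 50 0 19 0 0 0; 0 60 0 23 0 0 0; 0 70 0 27 0 0 0; 0 78 0 31 0 0 0; 0 80 0 34 0 0 0; 0 80 0 35 0 0 0; 0 80 0 35 0 0 0; 0 80 0 35 0 0 0'
python3 - <<'E'
from tri import *
p,R0,o=pose(); print(o["contact_force"],o["moment"],o["grip_width"],R0.as_matrix().round(3))
t=Cam("top"); s=Cam("scene"); t.crop(240,180,130,80,6,"aa_t.png"); s.crop(90,60,160,120,5,"aa_s.png")
E
```

```text
clock: 18.65
tcp_pos: [0.4934, -0.1986, 0.3443]
orientation: [3.089, 0.206, 0.006]
contact_force: [-0.1, 1.4, -1.1]
grip_width: 0.0149
[-0.08792422  1.40193373 -1.14903912] [-0.09667378  0.00684893 -0.03701414] 0.014860651018066644 [[ 0.991  0.133  0.007]
 [ 0.133 -0.99  -0.045]
 [ 0.001  0.046 -0.999]]
```

View pics/aa_t.png

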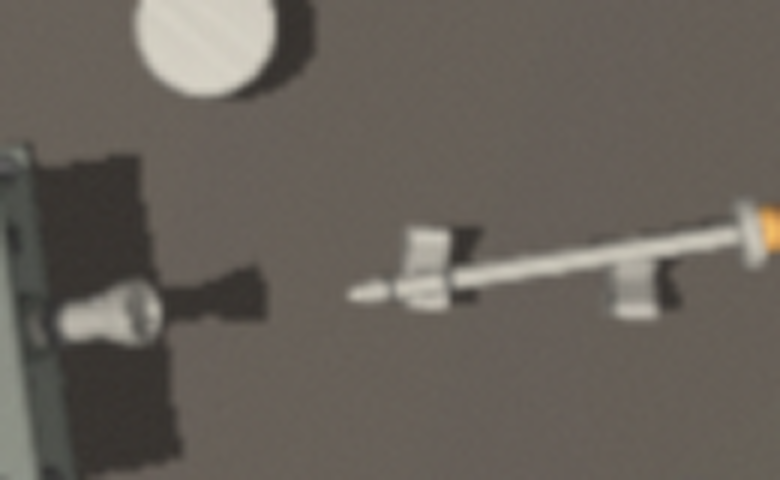

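View pics/aa_s.png

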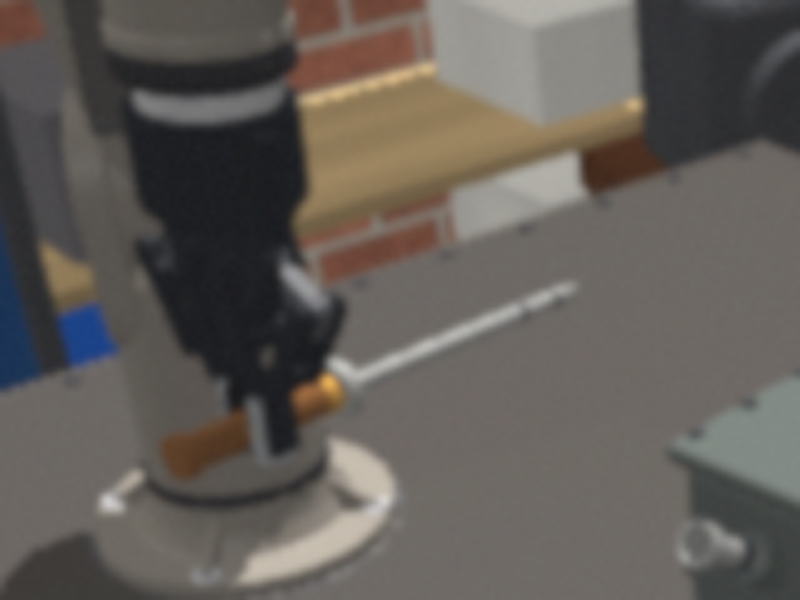

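```bash
python3 - <<'E'
from tri import *
t=Cam("top");s=Cam("scene")
tip,e=tri(t,s,(297.5,228.4),(204.6,117.0)); col,e2=tri(t,s,(364.6,218.9),(158.6,135.1)); print(tip,e,col,e2)
u=tip-col; print(np.linalg.norm(u),np.degrees(np.arcsin(u[2]/np.linalg.norm(u))))
p,R0,o=pose(); g=p-R0.apply([0,0,gd]); print(g, np.degrees(np.arcsin((tip-g)[2]/np.linalg.norm(tip-g))),np.linalg.norm(tip-M))
# direction from scene alone, assuming horizontal yaw from top: slope test
for a in (-6,-3,0,3,6):
    h=u.copy();h[2]=0;h/=np.linalg.norm(h); d=h*np.cos(np.radians(a))+np.array([0,0,np.sin(np.radians(a))])
    q=s.proj([tip-.16*d,tip]); w=q[1]-q[0]; print(a,w,w[1]/w[0])
E
```

```text
[0.46458866 0.01146367 0.35348537] [ 0.43070992  0.30697707  0.59213451 -0.00630254] [ 0.48744217 -0.14998976  0.36389256] [-0.51517768 -0.30410015 -0.60153271 -0.01836845]
0.16339462960278028 -3.6518458083741385
[ 0.49328344 -0.1981699   0.36329446] -2.6542942448660347 0.223086433259269
-6 [ 46.31548965 -15.23019693] -0.3288359261707264
-3 [ 46.03050345 -18.33889796] -0.3984075033954711
0 [ 45.60890707 -21.3621401 ] -0.4683764964071624
3 [ 45.05423871 -24.29031939] -0.5391350532784773
6 [ 44.37053866 -27.11452756] -0.6110930447341966
```

```bash
python3 -m handwheel '0 0 0 1 0 0 0; 0 0 0 3 0 0 0; 0 0 0 3 0 0 0; 0 0 0 3 0 0 0; 0 0 0 3 0 0 0; 0 0 0 3 0 0 0'
python3 - <<'E'
from tri import *
o=pose()[2]; print(o["qvel"].round(4),o["grip_width"])
t=Cam("top"); s=Cam("scene"); cv2.imwrite("pics/fin_t.png",t.im); s.crop(90,60,160,120,5,"ab_s.png")
E
```

```text
clock: 19.6
tcp_pos: [0.4934, -0.1993, 0.3446]
orientation: [-3.128, -0.207, -0.001]
contact_force: [-0.4, -0.3, -2.0]
grip_width: 0.015
[ 0.0008 -0.0012 -0.0006 -0.0017 -0.0001 -0.0004  0.0011] 0.014954752848136844
```

View pics/ab_s.png

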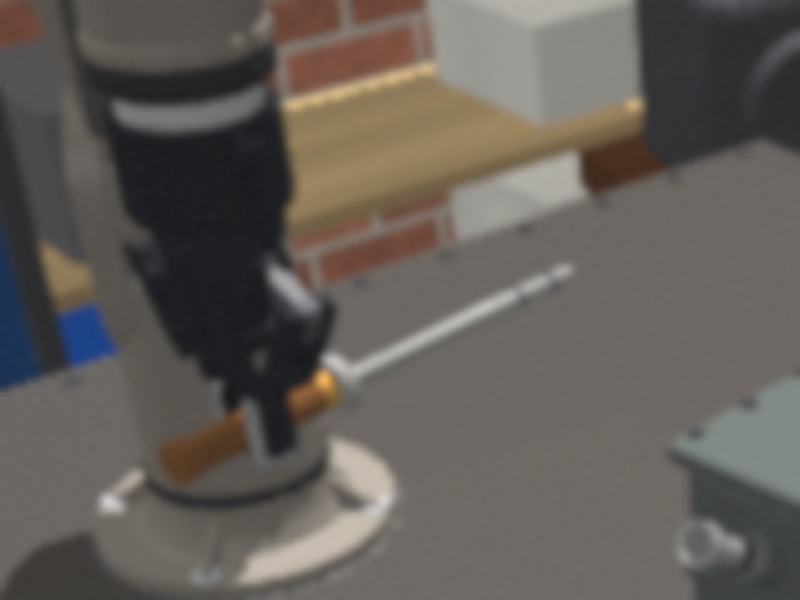

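View pics/fin_t.png

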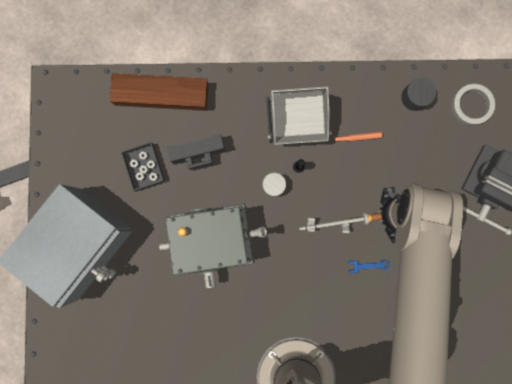

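```bash
python3 -c "
from bench import workorder, readout
print(workorder.hand_in()); o=readout.get_obs(); print(o['clock'],o['grip_width'],o['contact_force'])"
```

```text
the job is handed in; nothing more can be done
None
the job is handed in; nothing more can be done
```

I checked the oil as asked. I took the dipstick by its wooden grip, pushed it down the tube until it stopped, drew it right out, levelled it and handed the job in at about 19.7 s. No verdict was reported.

**Home:** The advance stopped and the axial force rose to about 18 N. The tool position was within about 2 mm of the predicted home depth, and the scene image showed the collar covering the mouth. It was held there for about 0.9 s. The top camera could not see the mouth then, so the seating rests on one camera plus the force.

**Alignment:** The stick sat a few millimetres lower in the pads and a few degrees flatter than I had assumed. I corrected this early in the insertion, and the side forces stayed at about 1 to 3 N.

**Last checks:**
- The image slope puts the rod level to within about 1°. Before the final 3° correction, the two-camera estimate was 2.7 to 3.7° tip low.
- The grip is about 0.36 m above the bench, and the tip was triangulated at about the same height.
- The tip is about 22 cm from the mouth.
- The opening was steady at 15 mm, although the grip is given as 18 mm in diameter, and I did not explain that difference. The stick showed no sign of slipping lengthwise, although it did pivot a few degrees in the pads during the insertion.
- By eye, the other things in the top image are where they were at the start.

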